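# Purge a drinks line with the spring-centred air valve

### The job

The drinks line on the green-handled valve needs a shot of purge air: push the green handle all the way over towards the valve's blue port, hold it there for two to three seconds, then let it spring back upright and leave it alone. Do not push it towards the white port, and leave the red and yellow handles as they are.

Things in the scene. Friction and masses are not known exactly. Their poses are not given: they have to be found in the camera images.
- green_lever (a joint): Angle (rad) of the green-handled lever: 0 upright, + leans to the blue port, - to the white port, stops at +-0.52. A 1.4 N m/rad spring (about 7 N at the handle at full throw) swings it back when let go. The level hinge is 88 mm up, in a fixed dark steel block 52 x 72 mm, top at 90 mm, on a 96 mm round foot; blue and white port collars with nozzles reach 66 mm either side.
- green_grip (a point): Centre of the green handle, 95 mm along the lever from the hinge, 183 mm above the table when upright. Pear-shaped upright grip, 20 to 30 mm in diameter, from 62 to 120 mm above the hinge (top 208 mm above the table), on a 12 mm steel stem. Its z axis runs up the lever; its y axis points to the blue port side; x is the hinge line.
- red_lever (a joint): Angle (rad) of the red-handled lever on a valve of the same kind and size; 0 upright, spring-centred. Leave alone. The three valves stand in any order, turned any way, centres at least 150 mm apart; nothing else stands within 100 mm of a valve's centre.
- yellow_lever (a joint): Angle (rad) of the yellow-handled lever on a valve of the same kind and size; 0 upright, spring-centred. Leave alone.
There are look-alikes about, which are no part of the job. What is shaped like the part that bears green_lever but orange is not meant.

How it is judged:
On the way, in this order (a step that is already met when the one before it is completed fails the run):
1. the green lever is held fully over towards the blue port for 1.5 s (value of joint green_lever above 0.4 rad), for 1.5 s.
2. the green lever has come back to centre (value of joint green_lever between -0.08 and 0.08 rad), for 0.3 s.
At the end, for the whole second after the job is handed in: The green lever, after being held more than 0.40 rad towards the blue port for at least 1.5 s, stands still within 0.08 rad of upright, and the red and yellow levers are within 0.08 rad of upright (all of step 2 and velocity of joint green_lever between -0.1 and 0.1 rad/s and value of joint red_lever between -0.08 and 0.08 rad and value of joint yellow_lever between -0.08 and 0.08 rad); the robot touches nothing.
It fails at once if the green lever is pushed towards the white port (beyond 0.17 rad) (value of joint green_lever below -0.17 rad).
It fails at once if the red lever is pushed (beyond 0.17 rad either way) (value of joint red_lever above 0.17 rad or value of joint red_lever below -0.17 rad).
It fails at once if the yellow lever is pushed (beyond 0.17 rad either way) (value of joint yellow_lever above 0.17 rad or value of joint yellow_lever below -0.17 rad).
It also fails if it takes over 38 s, if anything falls off the work surface, if the arm or the gripper's body presses on something with over 40 N, if the wrist force passes 120 N, or if a joint passes its speed limit or range.

### The arm

A 6-joint arm with a two-finger parallel gripper is mounted at the origin on the work surface. World frame = base frame: x ahead of the robot, y to its left, z up, the work surface at z = 0. Lengths are in m, angles in rad, forces in N, time in s.
With the tool pointing down it reaches from about 0.425 to 0.95 m from the base axis. Payload 3.5 kg.
Tool frame: the origin (TCP) lies at the very end of the fingers, on their centre line; the grasp point (between the pads) lies 19 mm behind it (tcp_to_grasp is the distance from the TCP to the grasp point, in m); z points along the fingers, y is the direction in which the jaws open and shut (so a half turn about z gives the same grasp; the last joint's range is limited). The gripper opens to 85 mm and grips with 20 to 120 N. Pads are 22 mm wide; open, the fingers measure 114 mm over their backs; the gripper's body (76 mm by 85 mm) begins 54 mm behind the grasp point. The pads swing forward as they close: fully open they stand 13 mm farther back than shut.
Start: joints at [-1.401, 0.286, 1.577, -0, 1.279, -0.15], TCP at [0.212, -0.641, 0.231] pointing down, gripper open.
Joint ranges: [-2.77, 2.77], [-0.9, 2.22], [0.21, 2.48], [-1.53, 4.67], [0.24, 2.81], [-2.84, 2.84]. Speed limits (rad/s): [2.79, 2.79, 3.14, 3.14, 3.14, 3.14].

### API

Orientations are given as a unit quaternion [x, y, z, w].
In Python, from plant import * gives the robot as it stands. The module is installed in compiled form; this text tells all that it offers.
- The arm moves only by the tool arm_command, never from a script. Its argument "steps" is a list of rows, each a list of 3 entries, a list of its own where there are three numbers: the turn, a rotation vector about the tool's x, y, z in rad, then the shift along the tool's x, y, z in m, then the gripper command: -1 is shut, 1 is fully open, values between are in proportion. A call has 1 to 12 rows; each row is the pose to reach, as a shift and turn from the pose measured when the call began, along the tool's axes at that moment; what a row does not reach only later rows make up. A row lasts 1/8 s, in which the tool goes at most 62.5 mm and 10.7 degrees, less where a joint would pass 70% of its speed; a pose out of reach is approached as far as the arm can. A call with a gripper value outside its range is refused whole. The fingers move at their own pace and stop on an object; "force" is the grip in N (left out, the last holds). Time passes only in rows, so rows that repeat a pose let the fingers close. It gives the time, the measured TCP pose, the force and the opening at its end, in the units of the state.
- get_state(): the state, without advancing time (a new reading comes with each control period).
- read_camera(name): name is "scene" or "top"; returns a dict with "frame" (420x560x3 uint8, red, green, blue), "vfov" (degrees; the focal length in pixels is half the picture's height over the tangent of half this angle, whatever the lens; pixels are square), "cx", "cy" (the principal point, pixels), "dist" ([k1, k2, p1, p2, k3] as OpenCV has them; the pictures are not rectified), "position" and "rotation" of the camera in the world. Camera axes: x right, y up, looking along -z (the intrinsics and any distortion apply to the point x, -y, -z); pixel columns grow to the right and rows downward; lengths in m; the calibration is good to about 2 mm. A picture is of the moment at which its call begins. There is no depth.
- sign_off(): hands the job in, once; it reports no verdict.
The state is a dict: "time": time; "qpos": joint angles; "dq": joint speeds; "joint_efforts": joint torques, N m; "eef_pos": TCP position; "tcp_rot": TCP orientation; "contact_force": force on the tool from outside, world axes, zero at the start; "wrist_torque": the same for the moment, N m; "opening": opening from 0.0 (shut) to 1.0 (fully open).
Only numpy, scipy, OpenCV 4.12 (cv2) and the standard library are available. Lean on these libraries where they do the work, as an engineer would, in place of code of your own. Each camera call takes 0.05 s, during which the arm holds its last target.

## Working session

There is one attempt and no reset: what is moved stays moved. The work goes in short steps, Python scripts to look and compute and a tool call to move; the robot and the scene stay as the last step left them, time stands still between calls to the robot, and variables do not carry over. Pictures are saved under pics/ and viewed, and the job is handed in when it is done.

Besides the shell and the picture viewer there is one more tool, called after "Emit:" by a JSON object that holds its "api" and its "payload", one argument or row to a line. arm_command: Moves the arm, as the interface text tells. Its arguments: {"type":"object","properties":{"steps":{"type":"array"},"force":{"type":"number"}},"required":["steps"]}

```bash
mkdir -p pics; python3 - <<'E'
from plant import *
import cv2,pickle
d={}
for n in("scene","top"):
    c=read_camera(n);d[n]=c
    cv2.imwrite(f"pics/{n}0.png",c["frame"][:,:,::-1])
    print(n,c["vfov"],c["cx"],c["cy"],c["dist"],c["position"],c["rotation"])
pickle.dump(d,open("c0.pkl","wb"))
s=get_state();print(s)
E
```

```text
scene 46.712238569837375 282.115777930208 217.93380301696217 [-0.11955093  0.          0.          0.          0.        ] [0.9712103  0.50162989 0.77148747] [0.13171319 0.35197724 0.86204108 0.34007182]
top 51.64151893331819 277.5734634860331 208.72138388866838 [-0.14177044  0.          0.          0.          0.        ] [0.37127746 0.01568286 1.10040864] [-0.06377769  0.06128085  0.70900203 -0.69963789]
{'time': 0.1, 'qpos': array([-1.40101469e+00,  2.87097882e-01,  1.57805189e+00, -2.15186372e-05,
        1.27861505e+00, -1.50013215e-01]), 'dq': array([ 0.0012716 ,  0.00015865, -0.00310606, -0.00076972, -0.00012055,
       -0.00055799]), 'joint_efforts': array([ 3.16024953e-04, -4.07298732e+01, -2.93698597e+01, -1.55341031e-04,
        3.40330284e-03, -5.69773434e-06]), 'eef_pos': array([ 0.21211196, -0.64016764,  0.23006011]), 'tcp_rot': array([ 9.87242542e-01,  1.59219919e-01, -2.10343628e-05, -1.08593051e-03]), 'contact_force': array([-0.18350915,  0.79130233,  0.14597115]), 'wrist_torque': array([-0.03266459,  0.03985957, -0.03118336]), 'opening': 0.9974061011980124}
```

View pics/scene0.png

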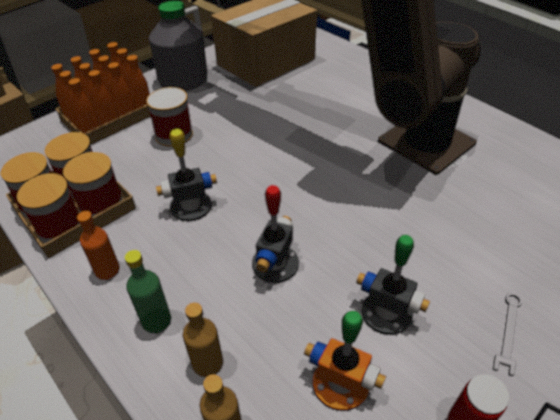

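View pics/top0.png

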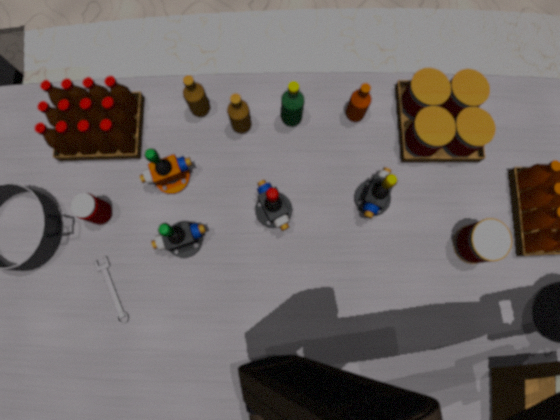

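The dark green-handled valve is at scene (397,285) and top (180,236). Its blue port is at scene (363,285) and top (195,231), its white port at scene (420,303) and top (163,242). The orange decoy is at scene (345,360) and top (168,170). Next I'll triangulate.

```bash
cat > h.py <<'E'
import numpy as np,cv2
from scipy.spatial.transform import Rotation as R
def ray(c,uv):
    f=210/np.tan(np.radians(c["vfov"]/2));K=np.array([[f,0,c["cx"]],[0,f,c["cy"]],[0,0,1]])
    p=cv2.undistortPoints(np.array([[uv]],float),K,np.array(c["dist"]))[0,0]
    d=R.from_quat(c["rotation"]).apply([p[0],-p[1],-1]);return np.array(c["position"]),d/np.linalg.norm(d)
def plane(c,uv,z):
    o,d=ray(c,uv);return o+d*(z-o[2])/d[2]
def tri(a,ua,b,ub):
    o,d=ray(a,ua);p,e=ray(b,ub)
    t=np.linalg.lstsq(np.c_[d,-e],p-o,rcond=None)[0]
    x,y=o+t[0]*d,p+t[1]*e;return (x+y)/2,np.linalg.norm(x-y)
def blobs(c,lo,hi,amin=15):
    h=cv2.cvtColor(c["frame"],cv2.COLOR_RGB2HSV)
    m=cv2.inRange(h,np.array(lo),np.array(hi))
    n,l,s,ce=cv2.connectedComponentsWithStats(m)
    return [(ce[i].round(1),s[i].tolist()) for i in range(1,n) if s[i,4]>=amin]
E
python3 - <<'E'
from h import *
import pickle
d=pickle.load(open("c0.pkl","rb"));S,T=d["scene"],d["top"]
cols=dict(green=((50,120,40),(80,255,255)),blue=((100,120,50),(125,255,255)),yel=((25,150,60),(34,255,255)))
for k,(a,b) in cols.items():
  for n in d: print(k,n,[x for x in blobs(d[n],a,b)])
for n,(x,y) in dict(scene=(397,285),top=(180,236)).items():
  im=d[n]["frame"][y-60:y+60,x-60:x+60,::-1];cv2.imwrite(f"pics/{n}z.png",cv2.resize(im,None,fx=4.9,fy=4.9,interpolation=2))
E
```

```text
green scene [(array([170.7,   5.9]), [158, 0, 26, 13, 268]), (array([404.8, 243.4]), [397, 236, 16, 17, 197]), (array([145.9, 284.9]), [130, 275, 30, 22, 186]), (array([132.1, 288.5]), [129, 285, 7, 8, 21]), (array([139.1, 295.5]), [136, 293, 8, 6, 15]), (array([352.1, 321. ]), [343, 312, 19, 20, 295])]
green top [(array([292.2, 101.8]), [283, 92, 20, 19, 264]), (array([150.7, 154.4]), [145, 149, 13, 12, 102]), (array([164.5, 229.5]), [159, 224, 12, 12, 115])]
blue scene [(array([206. , 178.8]), [201, 173, 11, 13, 94]), (array([266.6, 254.9]), [256, 248, 21, 16, 190]), (array([368.3, 280.4]), [362, 272, 14, 18, 151]), (array([316.7, 352.1]), [310, 342, 15, 22, 179])]
blue top [(array([182. , 163.7]), [178, 157, 10, 14, 85]), (array([263.5, 187.9]), [258, 183, 13, 11, 75]), (array([371.6, 207.4]), [364, 203, 16, 12, 114]), (array([194.5, 230.4]), [190, 223, 11, 15, 117])]
yel scene [(array([176.1, 131.9]), [171, 128, 12, 9, 76]), (array([132.9, 257.1]), [126, 251, 15, 14, 160])]
yel top [(array([293.3,  87. ]), [289, 82, 10, 11, 95]), (array([390.9, 179.5]), [386, 174, 11, 12, 93])]
```

```bash
python3 -c "
import cv2,numpy as np
a=[cv2.resize(cv2.imread(f'pics/{n}z.png'),(400,400)) for n in('scene','top')]
cv2.imwrite('pics/zz.png',np.hstack(a))"
```

```text
(no output)
```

View pics/zz.png

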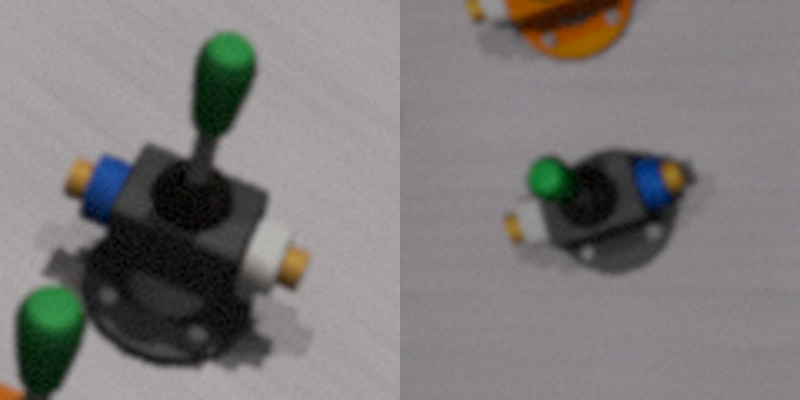

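The zoom shows the dark valve. Brass nozzle ends are at scene (361,278.4) on the blue side and (425,305) on the white side; in top they are at (202,229.4) and (154,244.7). The grip top is at scene (405,240) and top (164.5,229.5).

```bash
python3 - <<'E'
from h import *
import pickle
d=pickle.load(open("c0.pkl","rb"));S,T=d["scene"],d["top"]
P=lambda n,a,b:(print(n,*[np.round(q,4) for q in tri(S,a,T,b)]),tri(S,a,T,b)[0])[1]
b=P("bnoz",(361,278.4),(201.9,229.4));w=P("wnoz",(424.9,304.8),(154.2,244.7))
P("bcollar",(368.3,280.4),(194.5,230.4))
g=P("gtop",(405,241),(164.3,229.3))
print("scene grip centre @183",plane(S,(403.5,250),.183))
u=b-w;print("u",u/np.linalg.norm(u),np.linalg.norm(u),"yaw",np.degrees(np.arctan2(u[1],u[0])),"mid",(b+w)/2)
P("orange grip",(352.1,319),(150.7,154.4));P("red?",(273,193),(272.5,194.5));P("yellow",(177,134),(390.9,180))
E
```

```text
bnoz [0.5092 0.2017 0.0617] 0.0014
wnoz [0.4728 0.3179 0.0632] 0.0016
bcollar [0.5068 0.2175 0.0685] 0.0037
gtop [0.4918 0.2585 0.1976] 0.0001
scene grip centre @183 [0.49670787 0.26241271 0.183     ]
u [ 0.29903001 -0.95416241 -0.01245596] 0.1218204863570191 yaw -72.59925465224369 mid [0.49099814 0.25979599 0.06244246]
orange grip [0.6586 0.2956 0.1957] 0.0002
red? [0.5649 0.0283 0.1921] 0.0001
yellow [ 0.5925 -0.2276  0.1988] 0.0008
```

Valve centre is about (0.491, 0.260), with the blue direction at (0.30, -0.95), which is almost tool +y already. I'll shut the gripper, rise, and go round above the levers to the white side.

Emit:
{"api": "arm_command", "payload": {
  "steps": [
    [[0,0,0],[0,0,-0.05],-1],
    [[0,0,0],[0.0,0,-0.09],-1],
    [[0,0,0],[0.05,-0.03,-0.09],-1],
    [[0,0,0],[0.1,-0.06,-0.09],-1],
    [[0,0,0],[0.15,-0.09,-0.09],-1],
    [[0,0,0],[0.2,-0.125,-0.09],-1],
    [[0,0,0],[0.25,-0.16,-0.09],-1],
    [[0,0,0],[0.3,-0.19,-0.09],-1],
    [[0,0,0],[0.34,-0.23,-0.09],-1],
    [[0,0,0],[0.37,-0.28,-0.09],-1],
    [[0,0,0],[0.4,-0.33,-0.09],-1]
  ]
}}

```text
time: 1.48
eef_pos: [0.4882, -0.1993, 0.3202]
tcp_rot: [0.987, 0.159, -0.0, -0.001]
contact_force: [0.7, 0.2, 0.2]
opening: -0.001
```

Emit:
{"api": "arm_command", "payload": {
  "steps": [
    [[0,0,0],[0.025,-0.05,0],-1],
    [[0,0,0],[0.05,-0.1,0],-1],
    [[0,0,0],[0.08,-0.15,0],-1],
    [[0,0,0],[0.1,-0.2,0],-1],
    [[0,0,0],[0.11,-0.25,0],-1],
    [[0,0,0],[0.12,-0.3,0],-1],
    [[0,0,0],[0.13,-0.35,0],-1],
    [[0,0,0],[0.135,-0.4,0],-1],
    [[0,0,0],[0.14,-0.45,0],-1],
    [[0,0,0],[0.148,-0.5,0],-1],
    [[0,0,0],[0.148,-0.5,0],-1],
    [[0,0,0],[0.148,-0.5,0],-1]
  ]
}}

```text
time: 2.98
eef_pos: [0.4714, 0.3216, 0.3211]
tcp_rot: [0.987, 0.159, -0.001, -0.001]
contact_force: [0.8, 0.6, 0.2]
opening: 0.004
```

```bash
python3 - <<'E'
from plant import *
import cv2,numpy as np
s=get_state();print(s["eef_pos"],s["tcp_rot"],s["qpos"],s["contact_force"])
a=[read_camera(n)["frame"][:,:,::-1] for n in("scene","top")]
cv2.imwrite("pics/a1.png",np.hstack([cv2.resize(i,(400,300)) for i in a]))
E
```

```text
[0.47135913 0.32163016 0.32110769] [ 9.87206880e-01  1.59439133e-01 -7.83646832e-04 -1.06041259e-03] [4.19935842e-01 3.14831825e-04 1.73287855e+00 2.48458635e-03
 1.40936961e+00 1.67008637e+00] [0.77041557 0.5648214  0.18380338]
```

View pics/a1.png

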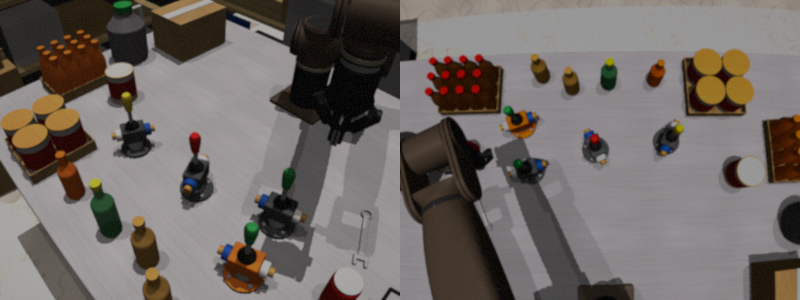

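Both views show the shut gripper above and on the white side of the dark valve (scene (280,205)), with all levers upright. Next is the descent.

Emit:
{"api": "arm_command", "payload": {
  "steps": [
    [[0,0,0],[0,0,0.04],-1],
    [[0,0,0],[0,0,0.08],-1],
    [[0,0,0],[0,0,0.12],-1],
    [[0,0,0],[0,0,0.145],-1],
    [[0,0,0],[0,0,0.155],-1],
    [[0,0,0],[0,0,0.155],-1]
  ]
}}

```text
time: 3.82
eef_pos: [0.4719, 0.3205, 0.1664]
tcp_rot: [0.987, 0.158, -0.001, -0.001]
contact_force: [-0.1, 0.8, 0.9]
opening: -0.004
```

```bash
python3 - <<'E'
from plant import *
import cv2,numpy as np
s=get_state();print(s["time"],s["eef_pos"],s["contact_force"])
c=read_camera("scene")["frame"][150:390,260:520,::-1]
cv2.imwrite("pics/a2.png",cv2.resize(c,None,fx=2.4,fy=2.4))
E
```

```text
3.825 [0.47186662 0.3204997  0.16636572] [-0.06856344  0.7834112   0.91959567]
```

View pics/a2.png

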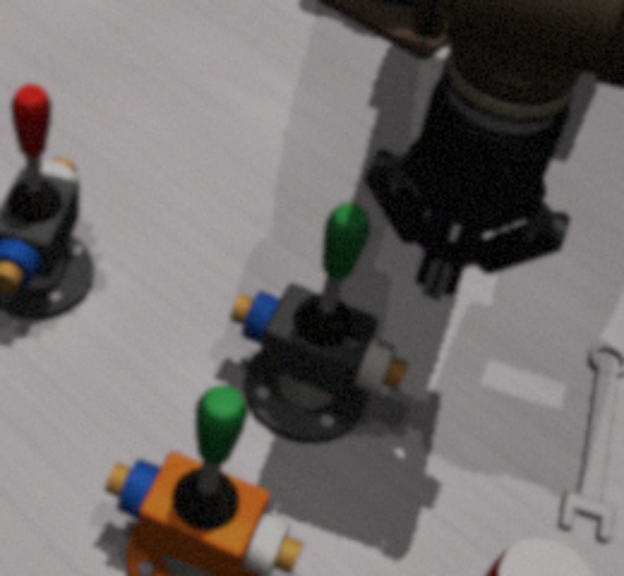

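The fingertips are beside the grip at zoom (435,285), but the shut gripper's knuckles stick out towards the handle at zoom (390,190). I'll turn the tool 90° so they lie along the hinge line, and back off a little while turning.

Emit:
{"api": "arm_command", "payload": {
  "steps": [
    [[0,0,0],[0,-0.02,0],-1],
    [[0,0,-0.17],[0,-0.02,0],-1],
    [[0,0,-0.34],[0,-0.02,0],-1],
    [[0,0,-0.51],[0,-0.02,0],-1],
    [[0,0,-0.68],[0,-0.02,0],-1],
    [[0,0,-0.85],[0,-0.02,0],-1],
    [[0,0,-1.02],[0,-0.02,0],-1],
    [[0,0,-1.19],[0,-0.02,0],-1],
    [[0,0,-1.36],[0,-0.02,0],-1],
    [[0,0,-1.53],[0,-0.02,0],-1],
    [[0,0,-1.56],[0,-0.02,0],-1],
    [[0,0,-1.56],[0,-0.02,0],-1]
  ]
}}

```text
time: 5.38
eef_pos: [0.4662, 0.3407, 0.1683]
tcp_rot: [0.591, 0.806, 0.002, -0.001]
contact_force: [0.1, 0.4, 0.3]
opening: 0.0
```

```bash
python3 - <<'E'
from plant import *
import cv2,numpy as np
from h import R
s=get_state();print(s["time"],s["eef_pos"],s["contact_force"],s["qpos"]);A=R.from_quat(s["tcp_rot"]).as_matrix();print(A)
u=np.array([.299,-.954,0]);d=np.array([.491,.260,.1664])-s["eef_pos"];print("to valve axis, tool axes",A.T@d,"u",A.T@u)
c=read_camera("scene")["frame"][150:390,260:520,::-1]
cv2.imwrite("pics/a3.png",cv2.resize(c,None,fx=2.4,fy=2.4))
E
```

```text
5.375 [0.46622948 0.34073057 0.16825281] [0.1150376  0.36539157 0.34891015] [0.45427857 0.13205576 1.87756971 0.00303818 1.12945349 0.14769455]
[[-0.30057113  0.95375882  0.00105489]
 [ 0.9537544   0.30056578  0.00357226]
 [ 0.00309001  0.00207982 -0.99999306]]
to valve axis, tool axes [-0.08444817 -0.0006436   0.00159053] u [-0.99975246 -0.00156587 -0.00309252]
```

View pics/a3.png

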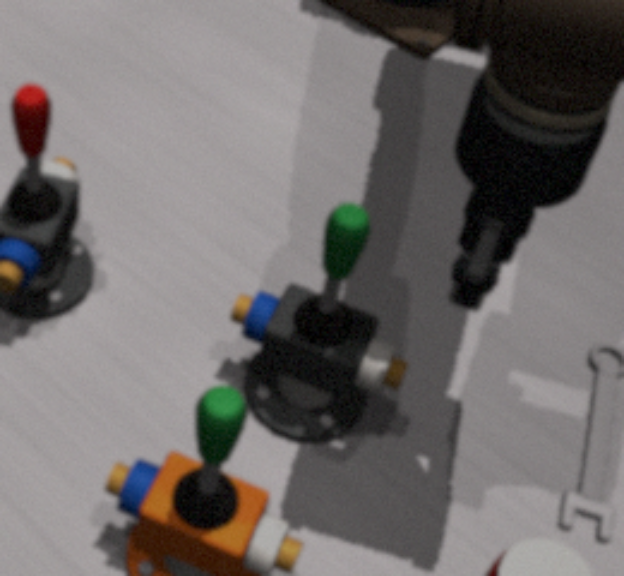

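Knuckles are clear and tool -x points along the push direction, 84 mm from the valve axis. Now I'll approach and push gradually.

Emit:
{"api": "arm_command", "payload": {
  "steps": [
    [[0,0,0],[-0.03,0,0.002],-1],
    [[0,0,0],[-0.05,0,0.002],-1],
    [[0,0,0],[-0.06,0,0.002],-1],
    [[0,0,0],[-0.07,0,0.002],-1],
    [[0,0,0],[-0.08,0,0.002],-1],
    [[0,0,0],[-0.085,0,0.002],-1],
    [[0,0,0],[-0.085,0,0.002],-1]
  ]
}}

```text
time: 6.3
eef_pos: [0.4919, 0.2598, 0.1659]
tcp_rot: [0.592, 0.806, 0.002, -0.001]
contact_force: [-0.5, 4.6, 0.6]
opening: 0.002
```

```bash
cat > chk.py <<'E'
from plant import *
import cv2,numpy as np,sys
from h import *
s=get_state();print(s["time"],s["eef_pos"],s["contact_force"],s["wrist_torque"]);A=R.from_quat(s["tcp_rot"]).as_matrix()
print("axis in tool",A.T@(np.array([.491,.260,.1664])-s["eef_pos"]))
c=read_camera("scene");t=read_camera("top")
i=c["frame"][150:390,260:520,::-1]
j=t["frame"][150:310,80:253,::-1]
cv2.imwrite(sys.argv[1],np.hstack([cv2.resize(i,(433,400)),cv2.resize(j,(360,400))[:,:360]]))
for n,k in(("s",c),("t",t)): print(n,[x for x in blobs(k,(50,120,40),(80,255,255)) if x[0][0]>330 or n=="t"])
E
python3 chk.py pics/a4.png
```

```text
6.3 [0.49186055 0.25983324 0.16589811] [-0.47207671  4.57468457  0.59134627] [0.73854276 0.11788247 0.01983717]
axis in tool [ 0.00041942 -0.00076956 -0.00050212]
s [(array([386.5, 237.5]), [381, 231, 13, 18, 123]), (array([352.2, 320.7]), [343, 311, 19, 22, 302])]
t [(array([292.1, 101.8]), [283, 93, 20, 18, 283]), (array([150.8, 154.6]), [145, 149, 12, 13, 105]), (array([177.7, 225.2]), [172, 220, 12, 12, 104])]
```

View pics/a4.png

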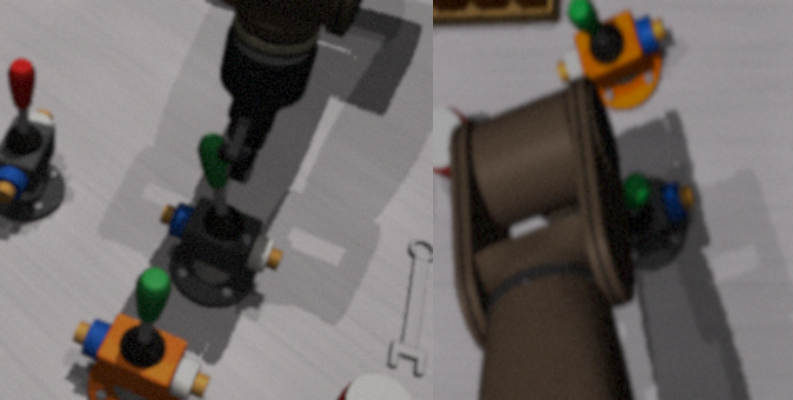

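The handle leans towards blue, with the grip top in top view moved from (164.5,229.5) to (177.7,225.2). Force is 4.6 N, consistent with about 0.3 rad. Pushing on to full throw.

Emit:
{"api": "arm_command", "payload": {
  "steps": [
    [[0,0,0],[-0.01,0,0],-1],
    [[0,0,0],[-0.018,0,0],-1],
    [[0,0,0],[-0.02,0,0],-1],
    [[0,0,0],[-0.02,0,0],-1]
  ]
}}

```text
time: 6.9
eef_pos: [0.4962, 0.2425, 0.1644]
tcp_rot: [0.591, 0.806, 0.002, -0.003]
contact_force: [-1.8, 8.8, -2.8]
opening: -0.002
```

```bash
python3 chk.py pics/a5.png; python3 - <<'E'
from h import *
import pickle
d=pickle.load(open("c0.pkl","rb"))
E
```

```text
6.9 [0.49624573 0.24250246 0.16444307] [-1.78230852  8.84730791 -2.81318269] [1.4567094  0.36428927 0.08870506]
axis in tool [ 0.01828029  0.00025298 -0.00181055]
s [(array([375.3, 240. ]), [368, 230, 17, 24, 189]), (array([351.9, 321. ]), [342, 311, 20, 23, 327])]
t [(array([292.1, 101.8]), [283, 93, 20, 18, 285]), (array([150.9, 154.6]), [145, 149, 13, 13, 108]), (array([188. , 222.8]), [183, 218, 11, 11, 99])]
```

View pics/a5.png

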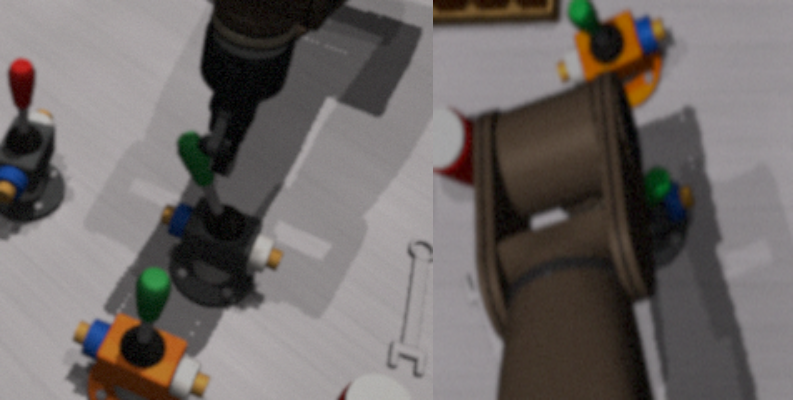

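```bash
python3 - <<'E'
from h import *
import pickle
d=pickle.load(open("c0.pkl","rb"));S,T=d["scene"],d["top"]
u=np.array([.299,-.954,0]);c=np.array([.491,.26,0])
for n,b in(("0",(164.3,229.3)),("mid",(177.7,225.2)),("full",(188,222.8))):
  for th in np.arange(0,.61,.1):
    h=.088+.115*np.cos(th);p=plane(T,b,h);o=(p-c)@u
    print(n,th.round(2),"implied",np.arctan2(o,h-.088).round(3))
s=tri(S,(373,237),T,(188,222.8));print(s,(s[0]-c)@u)
E
```

```text
0 0.0 implied 0.025
0 0.1 implied 0.024
0 0.2 implied 0.021
0 0.3 implied 0.016
0 0.4 implied 0.009
0 0.5 implied -0.002
0 0.6 implied -0.015
mid 0.0 implied 0.276
mid 0.1 implied 0.277
mid 0.2 implied 0.278
mid 0.3 implied 0.281
mid 0.4 implied 0.284
mid 0.5 implied 0.289
mid 0.6 implied 0.296
full 0.0 implied 0.446
full 0.1 implied 0.447
full 0.2 implied 0.451
full 0.3 implied 0.458
full 0.4 implied 0.468
full 0.5 implied 0.481
full 0.6 implied 0.499
(array([0.5082871 , 0.21051635, 0.18084618]), np.float64(0.0020269539433783674)) 0.052376242316949886
```

The lever is at about 0.48-0.5 rad. I'll add a small push to seat it against the stop, then hold.

Emit:
{"api": "arm_command", "payload": {
  "steps": [
    [[0,0,0],[-0.003,0,0],-1],
    [[0,0,0],[-0.003,0,0],-1],
    [[0,0,0],[-0.003,0,0],-1],
    [[0,0,0],[-0.003,0,0],-1],
    [[0,0,0],[-0.003,0,0],-1],
    [[0,0,0],[-0.003,0,0],-1],
    [[0,0,0],[-0.003,0,0],-1],
    [[0,0,0],[-0.003,0,0],-1],
    [[0,0,0],[-0.003,0,0],-1],
    [[0,0,0],[-0.003,0,0],-1],
    [[0,0,0],[-0.003,0,0],-1],
    [[0,0,0],[-0.003,0,0],-1]
  ]
}}

```text
time: 8.5
eef_pos: [0.4964, 0.2417, 0.1641]
tcp_rot: [0.591, 0.806, 0.004, -0.005]
contact_force: [-0.8, 8.5, -1.1]
opening: -0.0
```

```bash
python3 chk.py pics/a6.png
```

```text
8.5 [0.49642635 0.24169176 0.16408198] [-0.798644    8.47180402 -1.0812805 ] [1.47535236 0.16343257 0.07398546]
axis in tool [ 0.019119    0.00033006 -0.00208926]
s [(array([375.1, 241.3]), [367, 230, 19, 30, 210]), (array([352.1, 320.9]), [343, 311, 19, 23, 320])]
t [(array([292.2, 102. ]), [283, 93, 20, 18, 278]), (array([150.7, 154.6]), [145, 149, 13, 12, 106]), (array([188.7, 222.6]), [183, 217, 12, 12, 101])]
```

It is held at the stop with 8.5 N steady. I'll hold slightly longer, then back off slowly so the handle follows the finger upright.

Emit:
{"api": "arm_command", "payload": {
  "steps": [
    [[0,0,0],[-0.001,0,0],-1],
    [[0,0,0],[-0.001,0,0],-1],
    [[0,0,0],[-0.001,0,0],-1],
    [[0,0,0],[0.008,0,0],-1],
    [[0,0,0],[0.016,0,0],-1],
    [[0,0,0],[0.024,0,0],-1],
    [[0,0,0],[0.031,0,0],-1],
    [[0,0,0],[0.037,0,0],-1],
    [[0,0,0],[0.042,0,0],-1],
    [[0,0,0],[0.048,0,0],-1],
    [[0,0,0],[0.06,0,0],-1],
    [[0,0,0],[0.08,0,0],-1]
  ]
}}

```text
time: 10.1
eef_pos: [0.4722, 0.3186, 0.165]
tcp_rot: [0.592, 0.806, 0.004, -0.005]
contact_force: [-0.7, -0.4, 0.7]
opening: -0.0
```

Emit:
{"api": "arm_command", "payload": {
  "steps": [
    [[0,0,0],[0.03,0,0],-1],
    [[0,0,0],[0.03,0,-0.04],-1],
    [[0,0,0],[0.03,0,-0.08],-1],
    [[0,0,0],[0.03,0,-0.12],-1],
    [[0,0,0],[0.03,0,-0.12],-1],
    [[0,0,0],[0.03,0,-0.12],-1]
  ]
}}

```text
time: 10.85
eef_pos: [0.4629, 0.3463, 0.2844]
tcp_rot: [0.591, 0.806, 0.003, -0.005]
contact_force: [-0.7, 1.2, -1.3]
opening: 0.002
```

```bash
python3 chk.py pics/a7.png
```

```text
10.85 [0.46291364 0.34633954 0.28443814] [-0.65810949  1.23729672 -1.28141545] [ 0.03925095 -0.04711162 -0.00990151]
axis in tool [-0.09216878  0.00099221  0.11696278]
s [(array([405.1, 242.7]), [397, 236, 16, 15, 186]), (array([352.1, 320.6]), [343, 312, 19, 19, 281])]
t [(array([292.2, 101.8]), [283, 92, 20, 19, 273]), (array([150.6, 154.3]), [145, 149, 12, 12, 101]), (array([164.2, 229.2]), [158, 223, 13, 13, 125])]
```

View pics/a7.png

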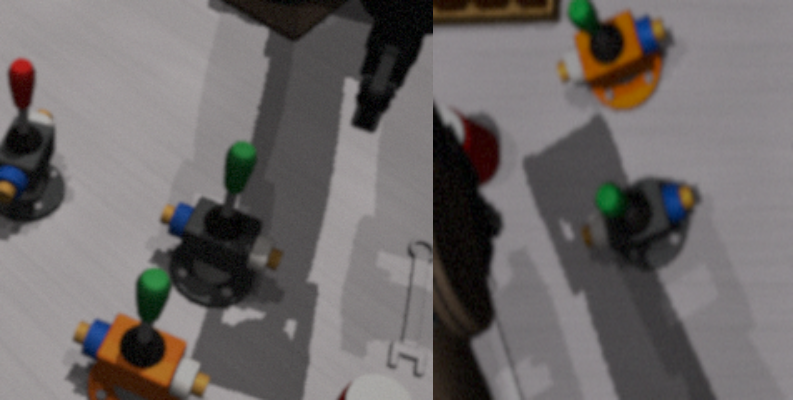

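The handle is upright again: grip top at top view (164.2,229.2) against (164.5,229.5) at the start. The gripper is clear and the other levers haven't moved, so I'm handing in.

```bash
python3 -c "
from plant import *
print(sign_off())"
```

```text
the job is handed in; nothing more can be done
None
```

I pushed the green handle fully over towards the blue port with the shut fingers, held it there, eased it back upright, and handed the job in. No verdict was reported.

- **Hold:** The handle was past 0.4 rad for about 2.3 s, from roughly 6.6 s to 9.0 s on the robot's clock. During the hold, the top camera put the lever at about 0.48 rad and the two-view estimate at about 0.51 rad. The push force held at about 8.5 N. The small difference between the two angles is within measuring error.
- **Return:** In the last pictures, the grip was within half a pixel of its starting place in the top view and within a pixel in the scene view. The gripper was clear, with only about 2 N of noise on the force reading.
- **Other levers:** I kept away from the red and yellow valves. Red looked upright in the last scene picture. Yellow was outside that cropped picture and was last seen upright before the push.
- **Change on the way:** After the first descent I saw that the gripper's knuckles stuck out towards the handle. I turned the tool 90° before pushing, and no contact came of it.

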